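Bring the marked aluminium profile under the drill bit

ROBOT

A 7-joint arm with a two-finger parallel gripper is mounted at the origin on the work surface. World frame = base frame: x ahead of the robot, y to its left, z up, the work surface at z = 0. Lengths are in m, angles in rad, forces in N, time in s.
With the tool pointing down it reaches from about 0.4 to 0.85 m from the base axis. Payload 10.4 kg.
Tool frame: the origin (TCP) lies at the very end of the fingers, on their centre line; the grasp point (between the pads) lies 19 mm behind it; z points along the fingers, y is the line along which they close (so a half turn about z gives the same grasp; the last joint's range is limited). The gripper opens to 85 mm and grips with 20 to 120 N. Pads are 22 mm wide; open, the fingers measure 114 mm over their backs; the gripper's body (76 mm by 85 mm) begins 54 mm behind the grasp point. The pads swing forward as they close: fully open they stand 13 mm farther back than shut.
Start: joints at [1.261, 0.332, -0.065, 1.46, 0.022, 1.35, -0.088], TCP at [0.177, -0.599, 0.231] pointing down, gripper open.
Joint ranges: [-2.6, 2.6], [-0.5, 2.12], [-1.47, 1.34], [0.16, 2.42], [-1.27, 4.41], [0.06, 2.06], [-2.6, 2.6]. Speed limits (rad/s): [2.22, 2.22, 2.79, 2.79, 3.14, 3.14, 3.14].

INTERFACE

Orientations are given as a unit quaternion [w, x, y, z].
In Python, from station import robot gives the robot as it stands.
- The arm moves only by the tool step_arm, never from a script. Its argument "steps" is a list that holds one entry, the list of rows, each a list of 4 numbers: the shift along the tool's x, y, z as a fraction of full scale, then the turn about the tool's z as a fraction of full scale. In form: [[[dx, dy, dz, yaw], ...]]. A call has 1 to 5 rows; each row is the pose to reach, as a shift and turn from the pose commanded when the call began, along the tool's axes at that moment; what a row does not reach only later rows make up. Full scale, the value 1, is 0.8 m for a shift and pi/4 rad for a turn. A row lasts 1/10 s, in which the tool goes at most 50 mm and 8.59 degrees, less where a joint would pass 70% of its speed; a pose out of reach is approached as far as the arm can. A call with a number of a shift or a turn outside -1 to 1 is refused whole. A call with a gripper value outside its range is refused whole. "jaw" is the opening, from 0 (shut) to 1 (fully open), set as the call begins (left out, the last holds). The fingers move at their own pace and stop on an object; "squeeze" is the grip in N (left out, the last holds). Time passes only in rows, so rows that repeat a pose let the fingers close. It gives the time, the measured TCP pose, the force, the opening and the grip force at its end, in the units of the state.
- robot.get_obs(): the state, without advancing time (a new reading comes with each control period).
- robot.read_camera(name): name is "scene" or "side" or "wrist"; returns a dict with "pixels" (480x640x3 uint8, blue, green, red), "depth" (480x640 float32, m along the optical axis (not along the pixel's ray), 0 where there is no reading), "K" (3x3 intrinsics, pixels), "R" (3x3) and "t" (3): a world point X has camera coordinates R X + t; the wrist camera has in their place "T_tool_cam" (4x4, takes a point from camera to tool coordinates, whose origin is the TCP and whose axes are the flange's). Camera axes: x right, y down, z forward; pixel columns grow to the right and rows downward; lengths in m; the calibration is good to about 2 mm. A picture is of the moment at which its call begins: read the wrist's pose just before it.
- robot.hand_in(): hands the job in; it is judged then, once.
The state is a dict: "clock": time; "joint_pos": joint angles; "joint_velocities": joint speeds; "joint_torque": joint torques, N m; "ee_pos": TCP position; "ee_rot": TCP orientation; "ft_force": force on the tool from outside, world axes, zero at the start; "moment": the same for the moment, N m; "width": opening from 0.0 (shut) to 1.0 (fully open); "gripper_force": force on a finger pad.
Only numpy, scipy, OpenCV 4.12 (cv2) and the standard library are available. Lean on these libraries where they do the work, as an engineer would, in place of code of your own. Each camera call takes 0.05 s, during which the arm holds its last target. There are 200 camera calls.

TASK

Slide the aluminium profile with the orange dot along the bench, without lifting it, until its orange dot sits right under the tip of the bench drill's bit and the profile lies lengthwise along the yellow guide line under the drill. Let go of it there. Leave the other profile, the one with the blue dot, where it lies.

Things in the scene. Friction and masses are not known exactly. Their poses are not given: they have to be found in the camera images.
- work_mid (a point): Centre (half-way up, 12.5 mm above the bench) of the loose bare-aluminium box-section profile with the orange dot: a straight bar 220 mm long (its y axis), 40 mm wide (x) and 25 mm high (z), 0.2-0.4 kg, lying flat on the smooth bench (slides easily), dotted end towards the drill. Grip it across its 40 mm width on the half away from the dot, so that the gripper stays clear of the drill.
- work_dot (a point): The orange dot, 17 mm across, on the top face of that profile: on its centre line, 75 mm from the profile's centre towards its own -y end (35 mm from that end), 25 mm above the bench. Axes as the profile's.
- bit_tip (a point): Tip of the fixed drill's brass bit, pointing down, 40 mm above the bench: the profile fits under. Its y axis is the direction of the yellow guide line, on a flush plate through the point below. Above: chuck, then grey body 56 mm wide with a yellow cap 296 mm up, exactly over the tip. A green arm leads to a column 165 mm off along -y (drill and hose 350 mm tall); its foot, 22 mm high, begins at 100 mm.
- spare_mid (a point): Centre (12.5 mm above the bench) of the other profile, of the same shape, size and axes but with a blue dot. It lies loose beside the first, on either side of it; it is to be left where it is.

How it is judged:
At the end, for the whole second after the job is handed in: The orange dot is within 12 mm, seen from above, of the point under the bit's tip; its profile lies flat and still on the bench, along the yellow guide line within 0.2 rad (11 degrees); the blue-dotted profile is within 30 mm of where it started (horizontal distance between work_dot and bit_tip below 0.012 m and angle between the y axis of work_mid and the y axis of bit_tip, either way round below 0.2 rad and angle between work_mid's own z axis and vertical below 0.1 rad and height (world z) of work_mid below 0.018 m and linear speed of work below 0.01 m/s and distance of spare_mid from where it was at the start of the episode below 0.03 m); the robot touches nothing.
It fails at once if the orange-dotted profile is lifted off the bench (its centre more than 30 mm higher than when lying) (height (world z) of work_mid above 0.0425 m).
It fails at once if the blue-dotted profile is moved by more than 30 mm (distance of spare_mid from where it was at the start of the episode above 0.03 m).
It also fails if it takes over 38 s, if anything falls off the work surface, if the arm or the gripper's body presses on something with over 40 N, if the wrist force passes 120 N, or if a joint passes its speed limit or range.

## Working session

There is one attempt and no reset: what is moved stays moved. The work goes in short steps, Python scripts to look and compute and a tool call to move; the robot and the scene stay as the last step left them, time stands still between calls to the robot, and variables do not carry over. Pictures are saved under pics/ and viewed, at most 10 in all, crops included, and the job is handed in when it is done.

Besides the shell and the picture viewer there is one more tool, called in YAML: its name, and indented under it one key for each argument. step_arm: Moves the arm, as the interface text tells. Shift numbers are shares of 0.8 m and turn numbers shares of pi/4 rad, none past 1 either way. Its arguments: {"type":"object","properties":{"steps":{"type":"array","items":{"type":"array","items":{"type":"array","items":{"type":"number","minimum":-1,"maximum":1}}}},"jaw":{"type":"number"},"squeeze":{"type":"number"}},"required":["steps"]}

```bash
mkdir -p pics; cat > h.py <<'E'
import numpy as np, cv2, pickle
from station import robot
def save(n):
    o=robot.get_obs(); c=robot.read_camera(n); c['obs']=o
    pickle.dump(c,open(f'{n}.pkl','wb')); return c
def px(c,u,v,z=None,d=None):
    "pixel -> world at height z or with depth"
    K,R,t=c['K'],c['R'],c['t']
    r=np.linalg.inv(K)@[u,v,1]
    if z is None:
        d=d or c['depth'][int(v),int(u)]; return R.T@(r*d-t)
    C=-R.T@t; w=R.T@r; return C+w*(z-C[2])/w[2]
E
python3 - <<'E'
from h import *
for n in('scene','side'):
    c=save(n); cv2.imwrite(f'pics/{n}0.png',c['pixels']); print(n,-c['R'].T@c['t'])
o=robot.get_obs();print(o['clock'],o['ee_pos'],o['ee_rot'])
E
```

```text
scene [ 0.91342653 -0.32542581  0.62964672]
side [0.14681235 0.70097882 0.54614336]
0.1 [ 0.17673783 -0.5991485   0.23061833] [-6.06942027e-04  9.89731344e-01  1.42938749e-01 -1.11018620e-04]
```

View pics/scene0.png

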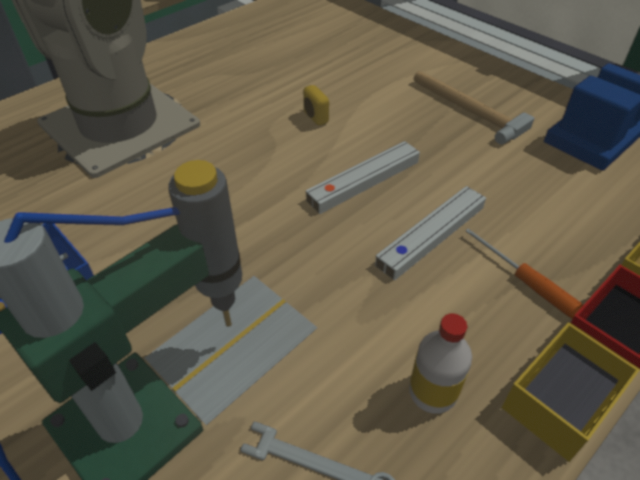

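View pics/side0.png

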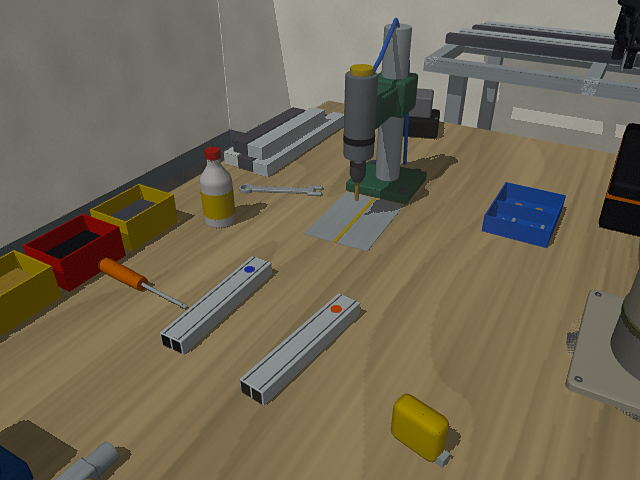

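The scene view shows the orange dot at (330,188), the blue at (402,250), the bit tip near (228,326) and the guide line from (177,388) to (285,302). The side view shows the orange dot at (336,309), the tip near (357,199) and the line from (336,241) to (375,199).

```bash
python3 - <<'E'
import pickle,cv2,numpy as np
a=pickle.load(open('scene.pkl','rb'))['pixels'];b=pickle.load(open('side.pkl','rb'))['pixels']
f=lambda i,x,y,w,h,s:cv2.resize(i[y:y+h,x:x+w],None,fx=s,fy=s,interpolation=cv2.INTER_CUBIC)
A=f(a,160,270,160,130,5)[:300*2,:800]
cv2.imwrite('pics/a.png',A[:600])
B=f(b,300,140,120,110,5); cv2.imwrite('pics/b.png',B)
E
python3 - <<'E'
from h import *
def blob(c,lo,hi,roi):
    h=cv2.cvtColor(c['pixels'],cv2.COLOR_BGR2HSV); m=cv2.inRange(h,lo,hi); x,y,w,hh=roi
    M=cv2.moments(m[y:y+hh,x:x+w],True); return x+M['m10']/M['m00'],y+M['m01']/M['m00'],M['m00']
for n,ro,rb in(('scene',(315,175,30,25),(390,240,25,20)),('side',(325,300,22,18),(240,262,20,14))):
    c=pickle.load(open(n+'.pkl','rb'))
    for nm,lo,hi,r in(('or',(0,140,80),(16,255,255),ro),('bl',(110,140,60),(130,255,255),rb)):
        u,v,k=blob(c,lo,hi,r); print(n,nm,u,v,k,px(c,u,v,.025).round(4))
s=pickle.load(open('scene.pkl','rb'));d=pickle.load(open('side.pkl','rb'))
# top-face edges and guide line
# top-face points by depth: PCA near each dot
for n in('scene','side'):
    c=pickle.load(open(n+'.pkl','rb')); v,u=np.mgrid[0:480,0:640]
    r=np.stack([u,v,np.ones_like(u)],-1)@np.linalg.inv(c['K']).T*c['depth'][...,None]
    W=(r-c['t'])@c['R']
    hsv=cv2.cvtColor(c['pixels'],cv2.COLOR_BGR2HSV)
    m=((W[...,2]>.018)&(W[...,2]<.032)&(c['depth']>0)).astype(np.uint8)
    k,L,st,ce=cv2.connectedComponentsWithStats(m)
    for i in range(1,k):
        if st[i,4]>800:
            P=W[L==i][:,:2].astype(np.float32); print(n,st[i],cv2.minAreaRect(P),P.mean(0))
    ln=cv2.inRange(hsv,(20,120,80),(35,255,255))>0
    ln&=(abs(W[...,2])<.006)&(c['depth']>0)
    P=W[ln][:,:2]; print('line n',len(P),P.min(0),P.max(0))
    if len(P)>5:print(cv2.fitLine(P.astype(np.float32),cv2.DIST_HUBER,0,.01,.01).ravel())
E
```

```text
scene or 329.22222222222223 187.5 36.0 [0.4361 0.1484 0.025 ]
scene bl 401.35 249.475 40.0 [0.6073 0.1301 0.025 ]
side or 335.64864864864865 308.5135135135135 74.0 [0.4377 0.1459 0.025 ]
side bl 249.14 268.74 50.0 [0.6085 0.1273 0.025 ]
scene [ 414   71  120   70 1397] ((0.43338289856910706, 0.525307297706604), (0.08974584937095642, 0.26014190912246704), 86.78764343261719) [0.4672826  0.52164906]
scene [ 545  120   95   45 1121] ((0.6603406071662903, 0.6083395481109619), (0.14664752781391144, 0.12050620466470718), 89.91831970214844) [0.6747882  0.56420046]
scene [ 305  141  115   67 2330] ((0.4465298652648926, 0.22105485200881958), (0.22301626205444336, 0.04309694096446037), 82.98140716552734) [0.44856456 0.21282049]
scene [ 375  186  111   88 3007] ((0.6081191301345825, 0.20313438773155212), (0.04253321513533592, 0.22415125370025635), 0.022267308086156845) [0.6102695  0.19365743]
scene [ 516  263   67   52 1018] ((0.791975200176239, 0.22589313983917236), (0.024496905505657196, 0.09889987856149673), 84.2384262084961) [0.7946921  0.22374095]
scene [  41  352  161  128 9088] ((0.555829
[... 941 characters left out ...]
46736908), (0.12315475940704346, 0.11504107713699341), 77.18041229248047) [0.81782764 0.23941897]
side [ 160  256  112   89 2763] ((0.6075657606124878, 0.20405235886573792), (0.0423668771982193, 0.22318443655967712), 0.02368667535483837) [0.6049367  0.21754071]
side [ 240  293  120  104 3601] ((0.44550105929374695, 0.22163015604019165), (0.2225305438041687, 0.042244039475917816), 82.75529479980469) [0.44516203 0.23498835]
side [  55  441   63   39 1027] ((0.5446636080741882, 0.5076799392700195), (0.060953717678785324, 0.030738892033696175), 85.87342071533203) [0.54542154 0.50612515]
line n 272 [ 0.19920062 -0.43453102] [0.93868911 0.30786955]
[ 0.5002803  -0.8658635   0.5220806  -0.09942938]
```

View pics/a.png

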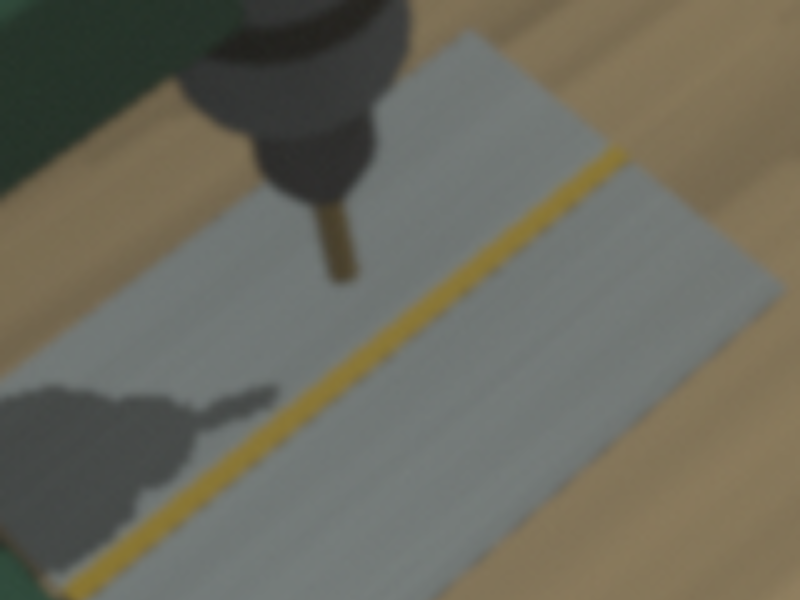

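View pics/b.png

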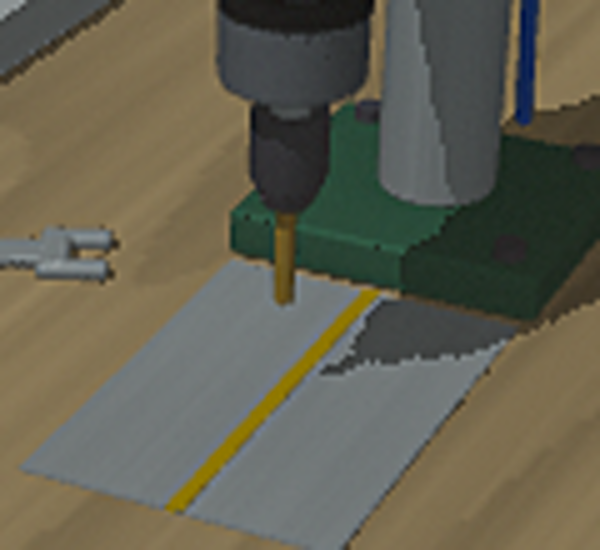

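The crops put the bit tip at scene (228.4,325.6) and side (357,200.4). The guide line runs from (284,301) to (175,388.4) in scene and from (375,198.6) to (336,241.6) in side.

```bash
python3 - <<'E'
from h import *
s=pickle.load(open('scene.pkl','rb'));d=pickle.load(open('side.pkl','rb'))
for c,t,p,q in((s,(228,325.2),(175,388),(283.6,300.6)),(d,(356.6,200),(374.6,198.2),(335.6,241.2))):
    a,b=px(c,*p,0),px(c,*q,0); e=b-a; print('tip',px(c,*t,.04).round(4),'line',a.round(4),b.round(4),np.degrees(np.arctan2(e[1],e[0])))
P=[c['K']@np.c_[c['R'],c['t']] for c in(s,d)]
X=cv2.triangulatePoints(P[0],P[1],np.array([[228.],[325.2]]),np.array([[356.6],[200.]])).ravel();print(X[:3]/X[3])
o=robot.get_obs();from scipy.spatial.transform import Rotation as R
w=o['ee_rot'];print(R.from_quat([*w[1:],w[0]]).as_matrix().round(4))
E
```

```text
tip [ 0.5465 -0.1405  0.04  ] line [ 0.5508 -0.2327  0.    ] [ 0.5428 -0.0456 -0.    ] 92.43529810864709
tip [ 0.5496 -0.1457  0.04  ] line [ 0.5522 -0.2386  0.    ] [ 0.5437 -0.0505  0.    ] 92.57543380112482
[ 0.54782823 -0.14139243  0.04243202]
[[ 9.591e-01  2.829e-01 -4.000e-04]
 [ 2.829e-01 -9.591e-01  1.200e-03]
 [-0.000e+00 -1.200e-03 -1.000e+00]]
```

```bash
cat >> h.py <<'E'
def plan(targets,start=None):
    "targets: (x,y,z,deg of tool y) each from the previous; prints rounded shift rows"
    from scipy.spatial.transform import Rotation as R
    o=robot.get_obs(); w=o['ee_rot']; m=R.from_quat([*w[1:],w[0]]).as_matrix()
    p=np.array(o['ee_pos']); g=np.degrees(np.arctan2(m[1,1],m[0,1])); print('now',o['clock'],p.round(4),round(g,2))
    for x,y,z,a in targets:
        r=np.radians(g); ty=np.array([np.cos(r),np.sin(r),0]); tx=np.array([-ty[1],ty[0],0]); T=np.array([tx,ty,[0,0,-1]])
        s=(T@(np.array([x,y,z])-p)/.8).round(4); q=round((g-a)/45,3); print(list(map(float,s)),float(q))
        p=p+T.T@s*.8; g-=q*45
E
python3 -c "
from h import *
plan([(.21,-.364,.25,-73.6),(.364,-.21,.25,-52),(.42,0,.25,-30),(.4546,.2908,.2,-7.1)])"
```

```text
now 0.1 [ 0.1767 -0.5991  0.2306] -73.56
[0.123, -0.2702, -0.0242] 0.001
[0.239, -0.1303, -0.0] -0.48
[0.2168, -0.1638, -0.0] -0.489
[0.3364, -0.1443, 0.0625] -0.509
```

step_arm:
  steps:
    - [[0.123,-0.27,-0.024,0],[0.123,-0.27,-0.024,0],[0.123,-0.27,-0.024,0],[0.123,-0.27,-0.024,0],[0.123,-0.27,-0.024,0]]
  jaw: 1

```text
clock: 0.6
ee_pos: [0.2103, -0.3618, 0.2504]
ee_rot: [-0.0, 0.99, 0.143, -0.0]
ft_force: [0.8, 0.2, 0.7]
width: 1.002
gripper_force: 0.0
```

step_arm:
  steps:
    - [[0.239,-0.13,0,-0.48],[0.239,-0.13,0,-0.48],[0.239,-0.13,0,-0.48],[0.239,-0.13,0,-0.48],[0.239,-0.13,0,-0.48]]

```text
clock: 1.1
ee_pos: [0.3668, -0.2065, 0.2506]
ee_rot: [0.0, 0.944, 0.329, 0.0]
ft_force: [0.9, -1.2, -0.2]
width: 0.998
gripper_force: 0.0
```

step_arm:
  steps:
    - [[0.217,-0.164,0,-0.49],[0.217,-0.164,0,-0.49],[0.217,-0.164,0,-0.49],[0.217,-0.164,0,-0.49],[0.217,-0.164,0,-0.49]]

```text
clock: 1.6
ee_pos: [0.4203, 0.0046, 0.2507]
ee_rot: [0.0, 0.864, 0.503, 0.0]
ft_force: [0.4, -1.0, 0.2]
width: 1.0
gripper_force: 0.0
```

step_arm:
  steps:
    - [[0.336,-0.144,0.062,-0.51],[0.336,-0.144,0.062,-0.51],[0.336,-0.144,0.062,-0.51],[0.336,-0.144,0.062,-0.51],[0.336,-0.144,0.062,-0.51]]

```text
clock: 2.1
ee_pos: [0.4489, 0.2461, 0.2085]
ee_rot: [0.0, 0.749, 0.662, 0.0]
ft_force: [1.0, -1.6, 1.2]
width: 1.0
gripper_force: 0.0
```

step_arm:
  steps:
    - [[0.06,0,0,0],[0.06,0,0,0]]

```text
clock: 2.3
ee_pos: [0.4518, 0.2992, 0.2076]
ee_rot: [-0.003, 0.746, 0.666, -0.0]
ft_force: [-1.5, -1.3, 1.1]
width: 1.002
gripper_force: 0.0
```

```bash
python3 - <<'E'
from h import *
c=save('wrist'); cv2.imwrite('pics/w1.png',c['pixels'])
from scipy.spatial.transform import Rotation as R
o=c['obs'];w=o['ee_rot'];T=np.eye(4);T[:3,:3]=R.from_quat([*w[1:],w[0]]).as_matrix();T[:3,3]=o['ee_pos']
M=np.linalg.inv(T@c['T_tool_cam']);c['R'],c['t']=M[:3,:3],M[:3,3]
v,u=np.mgrid[0:480,0:640]
W=((np.stack([u,v,np.ones_like(u)],-1)@np.linalg.inv(c['K']).T*c['depth'][...,None])-c['t'])@c['R']
m=((W[...,2]>.018)&(W[...,2]<.032)&(c['depth']>0)).astype(np.uint8)
k,L,st,ce=cv2.connectedComponentsWithStats(m)
for i in range(1,k):
    if st[i,4]>2000: print(st[i],cv2.minAreaRect(W[L==i][:,:2].astype(np.float32)))
h=cv2.cvtColor(c['pixels'],cv2.COLOR_BGR2HSV);m=cv2.inRange(h,(0,150,80),(14,255,255))
k,L,st,ce=cv2.connectedComponentsWithStats(m)
for i in range(1,k):
    if st[i,4]>60: print('or',st[i],px(c,*ce[i],.025))
plan([(.4546,.2908,.1,-7.1),(.4546,.2908,.007,-7.1)])
E
```

```text
[ 461  177   47  181 6746] ((0.6070065498352051, 0.2148357331752777), (0.20065726339817047, 0.04078501835465431), 89.92003631591797)
[ 307  178   42  196 7544] ((0.44546744227409363, 0.2227589190006256), (0.22052618861198425, 0.0400179922580719), 83.0078125)
or [616 231  24  23 432] [0.75007285 0.23686679 0.025     ]
or [320 344  12  10 101] [0.43655794 0.14637469 0.025     ]
now 2.35 [0.4527 0.2959 0.2077] -6.59
[-0.0061, 0.003, 0.1347] 0.011
[0.0, 0.0, 0.1162] 0.0
```

View pics/w1.png

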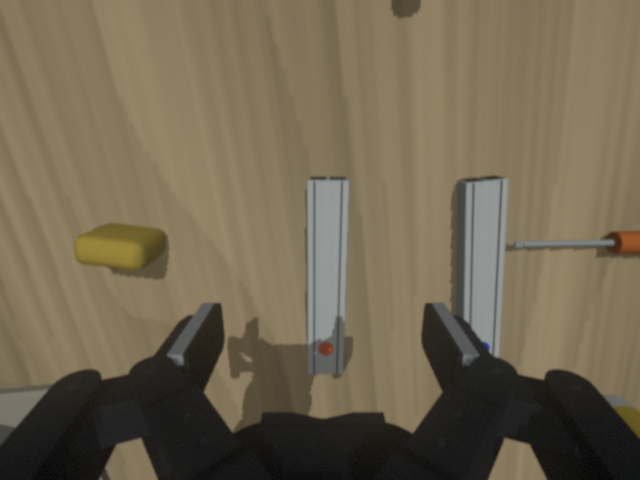

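The wrist view confirms the profile between the fingers at columns 307–348, with the dot at (326,349). Its heading is 83°.

step_arm:
  steps:
    - [[-0.006,0.003,0.135,0.01],[-0.006,0.003,0.135,0.01],[-0.006,0.003,0.135,0.01],[-0.006,0.003,0.135,0.01],[-0.006,0.003,0.135,0.01]]

```text
clock: 2.85
ee_pos: [0.4575, 0.2875, 0.103]
ee_rot: [0.0, 0.752, 0.66, 0.001]
ft_force: [0.1, -0.4, 0.5]
width: 1.003
gripper_force: 0.0
```

```bash
python3 -c "
from h import *
plan([(.4542,.2915,.007,-7.0)])"
```

```text
now 2.85 [0.4575 0.2875 0.103 ] -7.45
[0.0044, -0.0048, 0.12] -0.01
```

step_arm:
  steps:
    - [[0.002,-0.003,0.03,-0.005],[0.002,-0.003,0.06,-0.005],[0.002,-0.003,0.09,-0.005],[0.002,-0.003,0.118,-0.005],[0.002,-0.003,0.118,-0.005]]

```text
clock: 3.35
ee_pos: [0.4545, 0.2886, 0.0063]
ee_rot: [0.0, 0.75, 0.661, -0.0]
ft_force: [0.1, 0.3, 0.6]
width: 1.003
gripper_force: 0.0
```

```bash
python3 -c "
from h import *
plan([(.4542,.2915,.007,-7.0)])"
```

```text
now 3.35 [0.4545 0.2886 0.0063] -7.23
[0.0036, -0.0008, -0.0009] -0.005
```

step_arm:
  steps:
    - [[0,0,0,0],[0,0,0,0],[0,0,0,0],[0,0,0,0],[0,0,0,0]]
  jaw: 0
  squeeze: 40

```text
clock: 3.85
ee_pos: [0.4553, 0.2894, 0.0079]
ee_rot: [0.001, 0.75, 0.661, 0.001]
ft_force: [-1.0, -0.8, 8.1]
width: 0.458
gripper_force: 40.1
```

step_arm:
  steps:
    - [[0,0,0,0],[0,0,0,0],[0,0,0,0]]

```text
clock: 4.15
ee_pos: [0.4553, 0.2894, 0.0079]
ee_rot: [0.001, 0.75, 0.661, 0.001]
ft_force: [-1.2, -0.8, 8.4]
width: 0.46
gripper_force: 40.2
```

```bash
python3 - <<'E'
from h import *
o=robot.get_obs();print(o['ft_force'],o['width'],o['gripper_force'])
# waypoints: straight slide, leaving blue profile and drill clear
plan([(.485,.23,.0065,-5),(.52,.14,.0065,-1),(.5415,.07,.0065,2.5),(.5415,.0,.0065,2.5)])
E
```

```text
[-1.23637764 -0.76748194  8.39768231] 0.46022467626664537 40.155054330825806
now 4.15 [0.4553 0.2894 0.0079] -7.22
[-0.069, 0.0462, 0.0017] -0.049
[-0.1082, 0.0534, 0.0] -0.089
[-0.087, 0.0284, 0.0] -0.078
[-0.0875, -0.0038, 0.0] 0.0
```

step_arm:
  steps:
    - [[-0.02,0.01,0.0,-0.02],[-0.045,0.02,0.0,-0.04],[-0.07,0.03,0.0,-0.06],[-0.095,0.04,0.0,-0.08],[-0.115,0.05,0.0,-0.1]]

```text
clock: 4.65
ee_pos: [0.4835, 0.1932, 0.0079]
ee_rot: [0.0, 0.723, 0.691, 0.002]
ft_force: [-1.2, 3.5, 6.0]
width: 0.453
gripper_force: 41.7
```

```bash
python3 -c "
from h import *
plan([(.515,.12,.0075,0),(.5417,.04,.0075,2.3)])"
```

```text
now 4.65 [0.4835 0.1932 0.0079] -2.64
[-0.0896, 0.0436, 0.0005] -0.059
[-0.1, 0.0334, -0.0] -0.051
```

step_arm:
  steps:
    - [[-0.02,0.01,0,-0.015],[-0.04,0.02,0,-0.03],[-0.06,0.03,0,-0.045],[-0.09,0.043,0,-0.059]]

```text
clock: 5.05
ee_pos: [0.5142, 0.121, 0.0079]
ee_rot: [-0.0, 0.706, 0.708, 0.002]
ft_force: [-0.7, 5.0, 5.9]
width: 0.46
gripper_force: 41.7
```

step_arm:
  steps:
    - [[-0.025,0.008,0,-0.015],[-0.05,0.016,0,-0.03],[-0.075,0.024,0,-0.045],[-0.1,0.033,0,-0.051],[-0.1,0.033,0,-0.051]]

```text
clock: 5.55
ee_pos: [0.5422, 0.0364, 0.0079]
ee_rot: [0.002, 0.694, 0.72, 0.001]
ft_force: [1.5, -4.8, 7.2]
width: 0.457
gripper_force: 41.8
```

```bash
python3 - <<'E'
from h import *
for n in('scene','side'):
    c=save(n); h=cv2.cvtColor(c['pixels'],cv2.COLOR_BGR2HSV); m=cv2.inRange(h,(0,140,80),(16,255,255))
    k,L,st,ce=cv2.connectedComponentsWithStats(m)
    for i in range(1,k):
        p=px(c,*ce[i],.025)
        if st[i,4]>10 and abs(p[0]-.545)<.06 and -.2<p[1]<0: print(n,ce[i],st[i,4],p.round(4))
plan([(.5417,.0009,.0075,2.3)])
E
```

```text
scene [249.98648649 316.62162162] 74 [ 0.5465 -0.1064  0.025 ]
side [348.06666667 214.33333333] 15 [ 0.55   -0.1114  0.025 ]
now 5.65 [0.5417 0.0374 0.0079] 2.14
[-0.0456, -0.0017, 0.0005] -0.004
```

step_arm:
  steps:
    - [[-0.015,0,0,0],[-0.03,0,0,0],[-0.043,0,0,0],[-0.043,0,0,0],[-0.043,0,0,0]]

```text
clock: 6.15
ee_pos: [0.5426, 0.0038, 0.0079]
ee_rot: [0.001, 0.693, 0.721, 0.001]
ft_force: [0.7, -1.7, 8.7]
width: 0.458
gripper_force: 42.1
```

```bash
python3 - <<'E'
from h import *
for n in('scene','side'):
    c=save(n); h=cv2.cvtColor(c['pixels'],cv2.COLOR_BGR2HSV); m=cv2.inRange(h,(0,140,80),(16,255,255))
    k,L,st,ce=cv2.connectedComponentsWithStats(m)
    for i in range(1,k):
        p=px(c,*ce[i],.025)
        if st[i,4]>5 and abs(p[0]-.545)<.06 and -.2<p[1]<0: print(n,ce[i],st[i,4],p.round(4))
c=pickle.load(open('scene.pkl','rb'))['pixels'];d=pickle.load(open('side.pkl','rb'))['pixels']
f=lambda i,x,y:cv2.resize(i[y:y+150,x:x+100],None,fx=4,fy=4,interpolation=cv2.INTER_CUBIC)
cv2.imwrite('pics/e.png',np.hstack([f(c,190,260),f(d,310,130)]))
plan([])
E
```

```text
scene [230.68235294 330.95294118] 85 [ 0.5468 -0.1387  0.025 ]
now 6.25 [0.5426 0.0038 0.0079] 2.22
```

View pics/e.png

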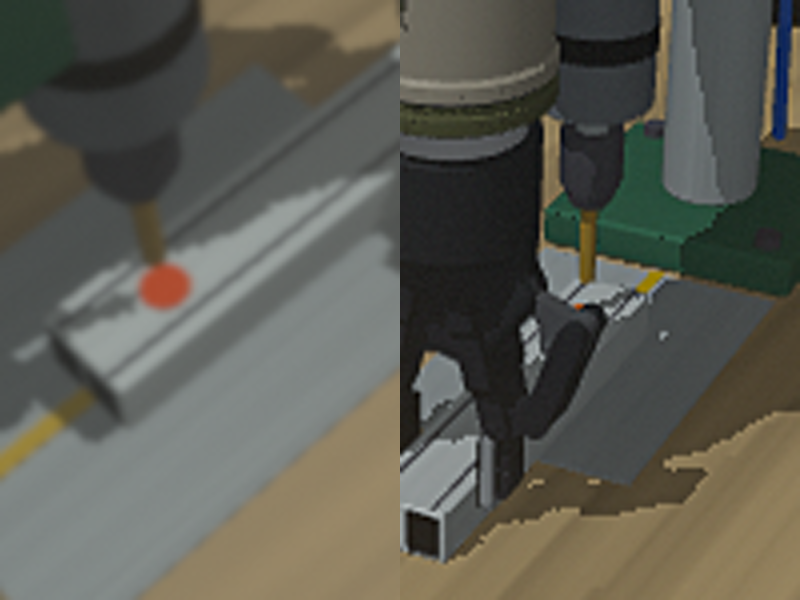

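The scene crop shows the dot at about (231,331), just under the tip, with the profile running along the guide line. It needs a nudge of about 2 mm, then the release.

step_arm:
  steps:
    - [[-0.003,0,0,0],[-0.003,0,0,0],[-0.003,0,0,0]]

```text
clock: 6.55
ee_pos: [0.5425, 0.0029, 0.0079]
ee_rot: [0.001, 0.693, 0.721, 0.001]
ft_force: [-0.0, 3.5, 8.1]
width: 0.452
gripper_force: 42.1
```

step_arm:
  steps:
    - [[0,0,0,0],[0,0,0,0],[0,0,0,0],[0,0,0,0],[0,0,0,0]]
  jaw: 1

```text
clock: 7.05
ee_pos: [0.5411, 0.0022, 0.0062]
ee_rot: [-0.0, 0.693, 0.721, -0.0]
ft_force: [0.6, -0.4, -0.4]
width: 1.001
gripper_force: 0.0
```

step_arm:
  steps:
    - [[0,0,-0.02,0],[0,0,-0.05,0],[0,0,-0.1,0],[0,0,-0.15,0],[0,0,-0.15,0]]

```text
clock: 7.55
ee_pos: [0.5441, 0.0032, 0.1324]
ee_rot: [0.003, 0.693, 0.721, 0.003]
ft_force: [1.4, 0.5, -0.3]
width: 0.997
gripper_force: 0.0
```

step_arm:
  steps:
    - [[0.06,0,-0.05,0],[0.12,0,-0.08,0],[0.18,0,-0.1,0],[0.22,0,-0.1,0],[0.22,0,-0.1,0]]

```text
clock: 8.05
ee_pos: [0.5322, 0.1866, 0.2086]
ee_rot: [-0.001, 0.689, 0.725, 0.002]
ft_force: [-1.3, -0.2, -0.6]
width: 0.999
gripper_force: 0.0
```

```bash
python3 - <<'E'
from h import *
for n in('scene','side'):
    c=save(n); h=cv2.cvtColor(c['pixels'],cv2.COLOR_BGR2HSV)
    for nm,lo,hi in(('or',(0,140,80),(16,255,255)),('bl',(110,140,60),(130,255,255))):
        k,L,st,ce=cv2.connectedComponentsWithStats(cv2.inRange(h,lo,hi))
        for i in range(1,k):
            p=px(c,*ce[i],.025)
            if st[i,4]>8 and abs(p[0]-.575)<.07 and -.2<p[1]<.2: print(n,nm,ce[i],st[i],p.round(4))
    v,u=np.mgrid[0:480,0:640]
    W=((np.stack([u,v,np.ones_like(u)],-1)@np.linalg.inv(c['K']).T*c['depth'][...,None])-c['t'])@c['R']
    m=((W[...,2]>.018)&(W[...,2]<.032)&(c['depth']>0)).astype(np.uint8)
    k,L,st,ce=cv2.connectedComponentsWithStats(m)
    for i in range(1,k):
        if st[i,4]>800 and .5<W[L==i][:,0].mean()<.65: print(n,cv2.minAreaRect(W[L==i][:,:2].astype(np.float32)))
c=pickle.load(open('scene.pkl','rb'))['pixels'];d=pickle.load(open('side.pkl','rb'))['pixels']
f=lambda i,x,y:cv2.resize(i[y:y+150,x:x+100],None,fx=4,fy=4,interpolation=cv2.INTER_CUBIC)
cv2.imwrite('pics/f.png',np.hstack([f(c,190,260),f(d,310,130)]))
plan([])
E
```

```text
scene or [230.11494253 331.4137931 ] [225 326  11  11  87] [ 0.5468 -0.1396  0.025 ]
scene bl [401.35  249.475] [398 247   8   6  40] [0.6073 0.1301 0.025 ]
scene ((0.47437584400177, 0.5259521007537842), (0.09131493419408798, 0.17888978123664856), 85.1712646484375)
scene ((0.6085999608039856, 0.20253154635429382), (0.04183604195713997, 0.2222776859998703), 0.06798912584781647)
scene ((0.5454500913619995, -0.06583505123853683), (0.04246529936790466, 0.22121155261993408), 2.1379218101501465)
scene ((0.5558422803878784, -0.30570554733276367), (0.14060091972351074, 0.13006019592285156), 2.3338375091552734)
side or [355.7        207.76666667] [352 206   8   5  30] [ 0.5489 -0.1415  0.025 ]
side bl [249.16666667 268.64583333] [244 266  11   6  48] [0.6086 0.1271 0.025 ]
side ((0.5550963878631592, -0.30328139662742615), (0.14064891636371613, 0.13408797979354858), 2.422433853149414)
side ((0.5447241067886353, -0.06380695849657059), (0.0424102246761322, 0.2227286845445633), 2.3518333435058594)
side ((0.607367753982544, 0.2044391930103302), (0.04329177364706993, 0.2225906103849411), 0.0333770327270031)
side ((0.5455520749092102, 0.5073708295822144), (0.06011354178190231, 0.031573694199323654), 88.81413269042969)
now 8.15 [0.5337 0.1799 0.2068] 2.46
```

View pics/f.png

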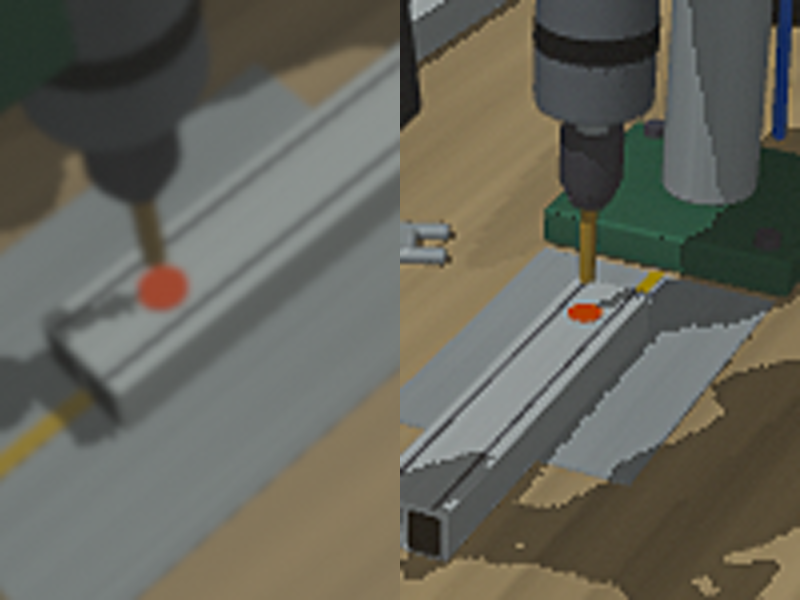

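The dot is 1–4 mm from the point under the tip (scene and side cameras), the profile is parallel to the line, the blue profile has not moved, and the gripper is clear.

```bash
python3 -c "
from h import *
print(robot.hand_in())"
```

```text
the job is handed in; nothing more can be done
None
```

I slid the orange-dotted profile under the drill, let go of it and handed the job in. By the cameras its dot is 1–4 mm from the point under the bit tip and it lies along the guide line within about 1°. The blue-dotted profile did not move; hand-in returned no verdict.

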